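Mark the third rack gap and push the connector plug into it

ROBOT

A 6-joint arm with a two-finger parallel gripper is mounted at the origin on the work surface. World frame = base frame: x ahead of the robot, y to its left, z up, the work surface at z = 0. Lengths are in mm, angles in degrees, forces in N, time in s.
With the tool pointing down it reaches from about 350 to 850 mm from the base axis. Payload 8.1 kg.
Tool frame: the origin (TCP) lies at the very end of the fingers, on their centre line; the grasp point (between the pads) lies 19 mm behind it (tcp_to_grasp is the distance from the TCP to the grasp point, in mm); z points along the fingers, x is the direction in which the jaws open and shut, and the axes are right-handed (so a half turn about z gives the same grasp; the last joint's range is limited). The gripper opens to 85 mm and grips with 20 to 120 N. Pads are 22 mm wide; open, the fingers measure 114 mm over their backs; the gripper's body (76 mm by 85 mm) begins 54 mm behind the grasp point. The pads swing forward as they close: fully open they stand 13 mm farther back than shut.
Start: joints at [63.862, 7.471, 85.268, -0, 87.261, -4.893], TCP at [217.396, 559.236, 231.292] pointing down, gripper open.
Joint ranges: [-169.43, 169.43], [-51.17, 129.36], [1.28, 143.12], [-76.62, 256.62], [0, 156.53], [-152.29, 152.29]. Speed limits (degrees/s): [136.94, 136.94, 159.86, 180, 180, 180].

INTERFACE

Orientations are given as [roll, pitch, yaw] about the fixed x, y, z axes, in that order (R = Rz(yaw) Ry(pitch) Rx(roll)).
In Python, from bench import * gives the robot as it stands. The module is installed in compiled form; this text tells all that it offers.
- The arm moves only by the tool apply_moves, never from a script. Its argument "targets" is text: rows parted by semicolons, each of 7 numbers parted by spaces: the turn, a rotation vector about the tool's x, y, z in rad, then the shift along the tool's x, y, z in cm, then the finger opening in cm, from 0 to 8.54. A call has exactly 5 rows; each row is the pose to reach, as a shift and turn from the pose commanded when the call began, along the tool's axes at that moment; what a row does not reach only later rows make up. A row lasts 1/10 s, in which the tool goes at most 50 mm and 8.59 degrees, less where a joint would pass 70% of its speed; a pose out of reach is approached as far as the arm can. A call with a gripper value outside its range is refused whole. The fingers move at their own pace and stop on an object; "force" is the grip in N (left out, the last holds). Time passes only in rows, so rows that repeat a pose let the fingers close, or fill a call up. It gives the time, the measured TCP pose, the force and the opening at its end, in the units of the state.
- sense(): the state, without advancing time (a new reading comes with each control period).
- snapshot(name): name is "scene" or "top" or "wrist"; returns the picture (384x512x3 uint8, red, green, blue); there is no depth.
- camera_model(name): a dict with "fx", "fy", "cx", "cy" (pixels), "position" and "attitude" of the camera in the world; the wrist camera has in their place "T_tool_cam" (4x4, takes a point from camera to tool coordinates, whose origin is the TCP and whose axes are the tool frame's). Camera axes: x right, y up, looking along -z (the intrinsics and any distortion apply to the point x, -y, -z); pixel columns grow to the right and rows downward; lengths in mm; the calibration is good to about 2 mm. A picture is of the moment at which its call begins: read the wrist's pose just before it. camera_model takes no time and is no camera call.
- hand_in(): hands the job in, once; it reports no verdict.
Trained networks look in the newest picture that a camera, given by its name, has taken for a name from the list of things; names that differ only in an ending like _2 or _b are one class to them, and where a whole thing is asked for, a point or a joint stands for the part that bears it (a point fixed in the world has none). Each returns a list of dicts, best first, with "confidence" (0 to 1); they miss things now and then, are a little off and sometimes report something else, mostly with a low value. They report only what shows in the picture. A call takes as long as a camera call. They do not tell look-alikes from the thing itself.
- recognise(camera, query): "at" ([row, column] in pixels, amid what is visible of it).
- place_of(camera, query): "at" ([row, column] in pixels: a listed point, or the origin of a listed thing).
The state is a dict: "time": time; "joint_pos": joint angles; "qd": joint speeds; "joint_efforts": joint torques, N m; "tool_pos": TCP position; "tcp_rot": TCP orientation; "ft_force": force on the tool from outside, world axes, zero at the start; "wrist_torque": the same for the moment, N m; "finger_gap": finger opening in mm.
Only numpy, scipy, OpenCV 4.12 (cv2) and the standard library are available. Lean on these libraries where they do the work, as an engineer would, in place of code of your own. Each camera call takes 0.05 s, during which the arm holds its last target. There are 200 camera calls.

TASK

With a fingertip, slide the green marker along the rail of the divider rack, counting the gaps from the red end, and leave it over the middle of the third gap. Then push the brass connector plug upright across the bench into that third gap until it meets the back wall, and draw clear. Nothing is to be picked up or tipped over, and the gauge, the tachometer housing, the dust cap and the test socket must be left alone.

Things in the scene. Friction and masses are not known exactly. Their poses are not given: they have to be found in the camera images.
- rack: Divider rack fixed to the bench, 100 mm deep (x), 264 wide (y). Origin: centre of its footprint on the bench; x points from the open front (x=-50) to the back wall (inner face x=+40), y along the row towards the red end (roughly the robot's left). Dividers 8 thick, 40 high at y = +128 (red), +64, 0, -64, -128 (aluminium) make four gaps 56 wide, open at front and top, the bench as floor.
- red_end (a point): Middle of the top of the red end divider (rack x=-3, y=+128 mm, 40 above the bench), from which gaps are counted. Gap centres: first at rack y=+96, second +32, third -32, fourth -96.
- rail_mid (a point): Middle of the top of the dark rail (rack x=+45 mm, y=0, 46 above the bench). The rail is 14 wide and 264 long and runs along rack y on top of the back wall, overhanging the gaps by 2 mm above a height of 40.
- marker (a joint): Slide of the green marker along the rail, m: 0 with its centre at rack y = +112 mm (near the red end), growing away from the red end (rack y = 0.112 - value), travel 0 to 0.224. It cannot come off, has about 1.5 N of friction and stays where it is left.
- marker_top (a point): Centre of the top of the green marker, 66 mm above the bench. Marker: 20 long along the rail, 18 deep up to 60 above the bench, 8 deep from there to the top; underside just above the rail. It starts over the first gap or between the first and second.
- plug: Loose brass connector plug standing on the bench in front of the rack, about 150 g: knurled round collar 36 in diameter and 30 high at the bottom, then a round nose 28 in diameter to 48 high with three small pins. Origin: centre of its underside, z up.
- gauge: Loose black fuel pressure gauge standing dial up, 68 in diameter, 59 high; not to be disturbed. Origin: centre of its underside.
- tacho: Loose silver tachometer housing standing dial up, 86 in diameter, 87 high; not to be disturbed. Origin: centre of its underside.
- cap: Loose yellow plastic dust cap, 48 in diameter, 18 high; not to be disturbed. Origin: centre of its underside.
- socket: Bayonet test socket bolted to the bench: 90 square base plate, round body with a 62 diameter twist collar on top, 78 high; not to be touched. Origin: centre of its underside.
Things that resemble listed ones, but are neither listed nor needed, are in the scene too. Of the things that look like the plug, the smallest one is meant.

How it is judged (in metres and radians):
On the way, in this order (a step that is already met when the one before it is completed fails the run):
1. the marker stands over the third gap (within 12 mm of its middle) (value of joint marker between 0.132 and 0.156 m), for 0.2 s.
2. the plug stands in the third gap against the back wall (x of plug in the frame of rack between 0.014 and 0.03 m and y of plug in the frame of rack between -0.046 and -0.018 m and height (world z) of plug below 0.006 m and angle between plug's own z axis and vertical below 0.1 rad), for 0.2 s.
At the end, for the whole second after the job is handed in: The marker stands within 12 mm of the middle of the third gap from the red end, and the plug stands upright on the bench in that gap, within 8 mm of the back wall, both at rest (all of step 1 and all of step 2 and linear speed of plug below 0.02 m/s and velocity of joint marker between -0.01 and 0.01 m/s); the robot touches nothing.
It fails at once if the plug is lifted off the bench (height (world z) of plug above 0.012 m).
It fails at once if the plug is tipped (angle between plug's own z axis and vertical above 0.5 rad).
It fails at once if the test socket is pushed (contact force between socket and the arm above 1 N or contact force between socket and the fingers above 1 N or contact force between socket and plug above 1 N).
It fails at once if the gauge, the tachometer housing or the dust cap is disturbed (distance of any of gauge, tacho, cap from where it was at the start of the episode above 0.015 m or angle between any of gauge, tacho, cap's own z axis and vertical above 0.3 rad).
It also fails if it takes over 64 s, if anything falls off the work surface, if the arm or the gripper's body presses on something with over 40 N, if the wrist force passes 120 N, or if a joint passes its speed limit or range.

## Working session

There is one attempt and no reset: what is moved stays moved. The work goes in short steps, Python scripts to look and compute and a tool call to move; the robot and the scene stay as the last step left them, time stands still between calls to the robot, and variables do not carry over. Pictures are saved under pics/ and viewed, about 8 in all and at most 12, crops included, and the job is handed in when it is done.

Besides the shell and the picture viewer there is one more tool, called as a command line: name --argument value ..., lists and objects as JSON in quotes. apply_moves: Moves the arm, as the interface text tells. Its arguments: {"type":"object","properties":{"targets":{"type":"string"},"force":{"type":"number"}},"required":["targets"]}

```bash
mkdir -p pics; python3 - <<'E'
from bench import *
import cv2,numpy as np
for c in("scene","top"):
    im=snapshot(c); cv2.imwrite(f"pics/{c}1.png",im[:,:,::-1])
    print(c,camera_model(c))
    for q in("red_end","rail_mid","marker_top","plug","gauge","tacho","cap","socket","rack"):
        print(q,[(np.round(d["at"],1).tolist(),round(d["confidence"],2)) for d in place_of(c,q)][:5])
print(camera_model("wrist"));print(sense())
E
```

```text
scene {'fx': 388.949326099104, 'fy': 388.949326099104, 'cx': 252.29766487486393, 'cy': 196.9987142304124, 'position': array([1211.49624292, -213.85299033,  636.65146439]), 'attitude': array([51.7467507 , -0.86148829, 74.20717387])}
red_end [([223.2, 296.2], 0.84)]
rail_mid [([244.8, 244.2], 0.87)]
marker_top [([192.0, 287.4], 0.53)]
plug [([168.7, 278.3], 0.86), ([193.2, 284.9], 0.78), ([188.5, 320.5], 0.72), ([300.0, 109.9], 0.2)]
gauge [([299.4, 113.8], 0.81)]
tacho [([240.8, 403.0], 0.59)]
cap [([231.0, 281.4], 0.71), ([234.7, 117.2], 0.53)]
socket [([204.2, 381.7], 0.6), ([193.0, 286.4], 0.58)]
rack [([250.1, 242.2], 0.66)]
top {'fx': 499.06142523677323, 'fy': 499.06142523677323, 'cx': 254.92312896283502, 'cy': 201.07301806310528, 'position': array([ 246.70432697,  -20.2687634 , 1419.42000524]), 'attitude': array([ 1.15509150e+01, -5.22943625e-03, -8.19528192e+01])}
red_end [([170.1, 241.5], 0.62)]
rail_mid [([161.5, 293.3], 0.75)]
marker_top [([152.1, 263.9], 0.43)]
plug [([230.7, 216.8], 0.71), ([219.0, 188.8], 0.67), ([265.6, 207.6], 0.56)]
gauge [([168.5, 383.9], 0.9), ([187.
[... 639 characters left out ...]
,
         1.00000000e+00]])}
{'time': 1.0, 'joint_pos': array([ 6.38614126e+01,  7.47276569e+00,  8.52687556e+01, -2.42872002e-05,
        8.72634149e+01, -4.89056363e+00]), 'qd': array([-0.01231856, -0.01288619, -0.03200996,  0.00350679,  0.05614179,
       -0.04071514]), 'joint_efforts': array([-6.34231765e-04, -5.69334126e+01, -5.00869596e+01, -4.07405105e-04,
        1.19294924e-03, -2.12455393e-05]), 'tool_pos': array([217.3899587 , 559.21233957, 231.26636373]), 'tcp_rot': array([-1.79999603e+02,  4.92031434e-03,  6.87519774e+01]), 'ft_force': array([ 0.75517584, -0.62784194, -0.30534257]), 'wrist_torque': array([ 0.02860359,  0.05088653, -0.01078845]), 'finger_gap': 85.08218298903826}
```

```bash
cat > h.py <<'E'
import numpy as np
from bench import *
from scipy.spatial.transform import Rotation as Ro
def cam(c,st=None):
    m=camera_model(c)
    if c=="wrist":
        Rt=Ro.from_euler("xyz",st["tcp_rot"],degrees=True).as_matrix(); T=m["T_tool_cam"]
        return m,Rt@T[:3,:3],st["tool_pos"]+Rt@T[:3,3]
    return m,Ro.from_euler("xyz",m["attitude"],degrees=True).as_matrix(),np.array(m["position"])
def px2w(c,rc,z,st=None):
    m,R,p=cam(c,st); r,k=rc
    d=R@np.array([(k-m["cx"])/m["fx"],-(r-m["cy"])/m["fy"],-1])
    return p+d*(z-p[2])/d[2]
def w2px(c,P,st=None):
    m,R,p=cam(c,st); q=R.T@(np.array(P)-p)
    return [m["cy"]+m["fy"]*q[1]/q[2], m["cx"]-m["fx"]*q[0]/q[2]]
E
python3 - <<'E'
from h import *
import cv2
S={"red_end":(40,[223.2,296.2]),"rail_mid":(46,[244.8,244.2]),"marker_top":(66,[192,287.4]),"p1":(0,[168.7,278.3]),"p2":(0,[193.2,284.9]),"p3":(0,[188.5,320.5]),"gauge":(0,[299.4,113.8]),"tacho":(0,[240.8,403]),"cap":(0,[231,281.4]),"cap2":(0,[234.7,117.2]),"socket":(0,[204.2,381.7]),"rack":(0,[250.1,242.2])}
T={"red_end":(40,[170.1,241.5]),"rail_mid":(46,[161.5,293.3]),"marker_top":(66,[152.1,263.9]),"p1":(0,[230.7,216.8]),"p2":(0,[219,188.8]),"p3":(0,[265.6,207.6]),"gauge":(0,[168.5,383.9]),"tacho":(0,[135.6,167.7]),"cap":(0,[230.3,378.6]),"socket":(0,[185.8,143.7]),"rack":(0,[181.3,285.8])}
for n,D in(("scene",S),("top",T)):
    for k,(z,a) in D.items(): print(n,k,px2w(n,a,z).round(0)[:2])
a=cv2.imread("pics/scene1.png");b=cv2.imread("pics/top1.png")
cv2.imwrite("pics/s_crop.png",cv2.resize(a[130:350,70:450],None,fx=2.1,fy=2.1,interpolation=2))
cv2.imwrite("pics/t_crop.png",cv2.resize(b[100:300,110:420],None,fx=2.5,fy=2.5,interpolation=2))
E
```

```text
scene red_end [604.  72.]
scene rail_mid [646. -63.]
scene marker_top [520.  79.]
scene p1 [328. 125.]
scene p2 [443. 104.]
scene p3 [448. 206.]
scene gauge [ 681. -337.]
scene tacho [685. 310.]
scene cap [581.  47.]
scene cap2 [ 494. -329.]
scene socket [552. 333.]
scene rack [617. -59.]
top red_end [610.  70.]
top rail_mid [654. -73.]
top marker_top [664.  13.]
top p1 [433. 116.]
top p2 [455. 202.]
top p3 [331. 127.]
top gauge [ 684. -342.]
top tacho [695. 306.]
top cap [ 499. -343.]
top socket [534. 348.]
top rack [605. -61.]
```

View pics/s_crop.png

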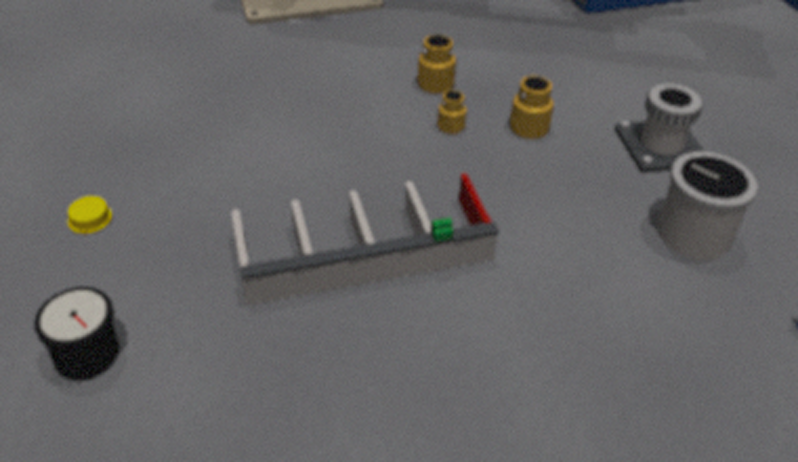

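View pics/t_crop.png

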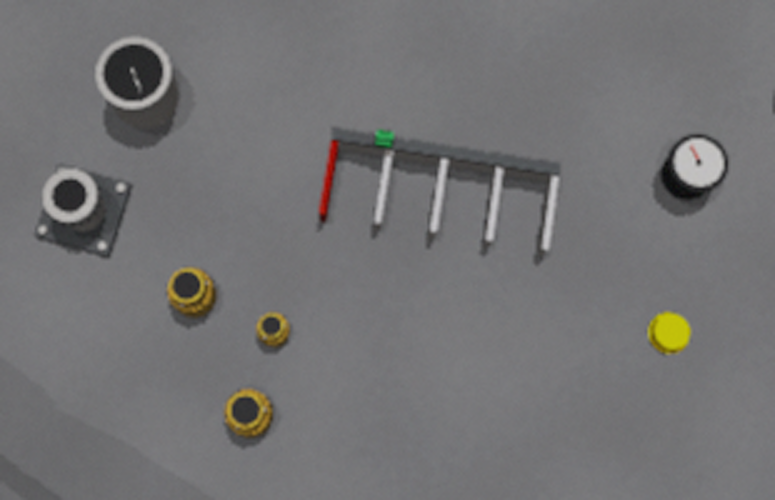

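Look-alikes for the plug (scene view, full image): (169,278), (193,285) and (189,320). The smallest is the one at (193,285), which is (231,217) in the top view. The rack's red end is at scene (223,296), with the marker near the divider between gaps 1 and 2. I'll go over it for a wrist view.

apply_moves --targets "0 0 0 -8 8.8 -1.4 0; 0 0 0 -11 11.5 -3 0; 0 0 0 -14 15 -4 0; 0 0 0 -17 18.7 -5 0; 0 0 0 -20 22 -6 0"

```text
time: 1.5
tool_pos: [326.5, 338.0, 280.3]
tcp_rot: [180.0, -0.0, 68.8]
ft_force: [0.7, 0.6, 0.6]
finger_gap: 12.5
```

apply_moves --targets "0 0 0 -4 4.4 -0.5 0; 0 0 0 -8 8.8 -1 0; 0 0 0 -12 13 -1 0; 0 0 0 -16 17.5 -1 0; 0 0 0 -20 22 -1 0"

```text
time: 2.0
tool_pos: [437.7, 114.1, 290.3]
tcp_rot: [179.9, -0.0, 68.8]
ft_force: [1.1, 0.3, 0.8]
finger_gap: -0.2
```

apply_moves --targets "0 0 0 -3.5 2 0 0; 0 0 0 -7 4 0 0; 0 0 0 -8 4.5 0 0; 0 0 0 -8 4.5 0 0; 0 0 0 -8 4.5 0 0"

```text
time: 2.5
tool_pos: [450.0, 25.9, 289.8]
tcp_rot: [-180.0, -0.0, 68.7]
ft_force: [1.1, 0.2, -0.2]
finger_gap: 0.1
```

```bash
python3 - <<'E'
from h import *
import cv2,json
st=sense(); im=snapshot("wrist"); b=im[:,:,::-1].copy(); cv2.imwrite("pics/w1.png",b)
json.dump({k:np.array(st[k]).tolist() for k in("tool_pos","tcp_rot")},open("w1.json","w"))
print(st["tool_pos"],st["tcp_rot"])
for q,z in(("red_end",40),("rail_mid",46),("marker_top",66),("plug",0),("rack",0)):
    for d in place_of("wrist",q): print(q,np.round(d["at"],1),round(d["confidence"],2),px2w("wrist",d["at"],z,st).round(1)[:2])
cv2.imwrite("pics/w1b.png",cv2.resize(b,None,fx=1.5,fy=1.5,interpolation=2))
E
```

```text
[449.97267085  25.94605719 289.82004922] [-1.79995154e+02 -3.84793613e-02  6.87405113e+01]
red_end [252.8 320. ] 0.93 [611.5  75.8]
rail_mid [306.2 242.9] 0.98 [652.6 -68.3]
plug [ 62.5 281. ] 0.68 [330.7 117.1]
plug [128.2 301.8] 0.67 [427.7 115.6]
plug [124.5 364.3] 0.67 [456.7 204.8]
```

View pics/w1b.png

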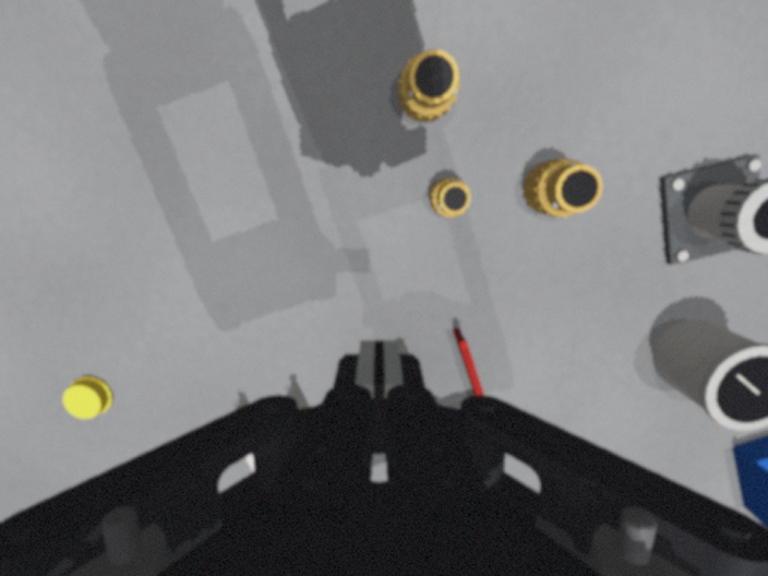

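The wrist view shows the rack hidden by the gripper (the red divider only at (470,360) in the enlarged picture). The small plug is at (452,197), clearly smaller than those at (430,85) and (563,187). I'll move outward to see the rack.

apply_moves --targets "0 0 0 0.5 4.8 0 0; 0 0 0 1 9.6 0 0; 0 0 0 1.5 14.4 0 0; 0 0 0 2 19.2 0 0; 0 0 0 2.5 24 0 0"

```text
time: 3.3
tool_pos: [684.6, -38.2, 289.4]
tcp_rot: [180.0, -0.0, 68.8]
ft_force: [0.4, -0.0, 0.7]
finger_gap: 0.1
```

apply_moves --targets "0 0 0 0 1 0 0; 0 0 0 0 1 0 0; 0 0 0 0 1 0 0; 0 0 0 0 1 0 0; 0 0 0 0 1 0 0"

```text
time: 3.8
tool_pos: [691.6, -41.5, 291.3]
tcp_rot: [179.9, -0.0, 68.8]
ft_force: [0.6, 0.3, 0.2]
finger_gap: -0.0
```

```bash
python3 - <<'E'
from h import *
import cv2,json
st=sense(); im=snapshot("wrist"); b=im[:,:,::-1].copy(); cv2.imwrite("pics/w2.png",b)
json.dump({k:np.array(st[k]).tolist() for k in("tool_pos","tcp_rot")},open("w2.json","w"))
print(st["tool_pos"],st["tcp_rot"])
for q,z in(("red_end",40),("rail_mid",46),("marker_top",66),("plug",0),("rack",0)):
    for d in place_of("wrist",q): print(q,np.round(d["at"],1),round(d["confidence"],2),px2w("wrist",d["at"],z,st).round(1)[:2])
cv2.imwrite("pics/w2b.png",cv2.resize(b[:280,100:420],None,fx=2.1,fy=2.1,interpolation=2))
E
```

```text
[691.56432052 -41.49154229 291.30322209] [ 1.79894368e+02 -2.77690820e-02  6.87899164e+01]
rail_mid [145.4 229.4] 0.74 [651.5 -58.8]
marker_top [131.1 282.1] 0.79 [658.1  13.3]
marker_top [116. 222.] 0.35 [613.  -51.4]
rack [117.4 222.6] 0.75 [612.  -57.4]
```

View pics/w2b.png

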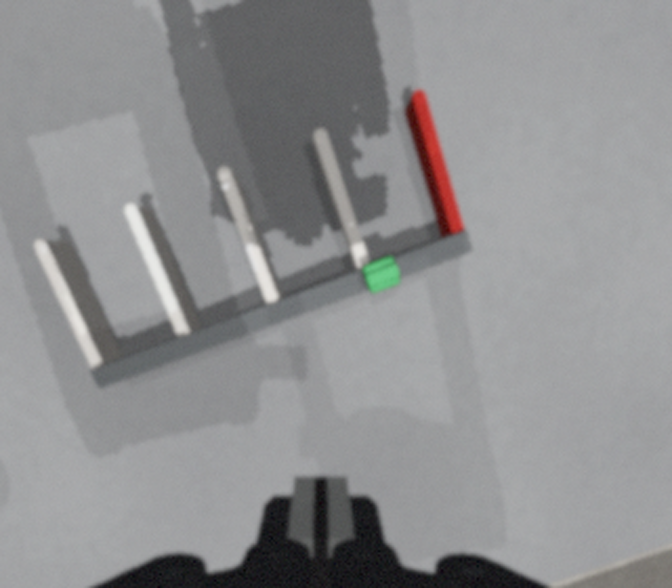

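```bash
python3 - <<'E'
from h import *
import json
from scipy.optimize import least_squares
ld=lambda f:{k:np.array(v) for k,v in json.load(open(f)).items()}
st=ld("w2.json"); w1=ld("w1.json")
c=lambda x,y:(y/2.1,x/2.1+100)
rail=[((38,-132),c(96,369)),((52,-132),c(101,386)),((38,132),c(463,231)),((52,132),c(469,249))]
tips=[(y,c(*p)) for y,p in zip((-128,-64,0,64,128),((40,240),(130,204),(223,169),(319,129),(418,91)))]
def tr(v,x,y,z): 
    a=v[2]; return [v[0]+x*np.cos(a)-y*np.sin(a),v[1]+x*np.sin(a)+y*np.cos(a),z]
def res(v):
    r=[]
    for (x,y),p in rail: r+=list(np.subtract(w2px("wrist",tr(v,x,y,46),st),p))
    for y,p in tips: r+=list(np.subtract(w2px("wrist",tr(v,v[3],y,40),st),p))
    return r
s=least_squares(res,[607,-60,-.1,-50]); print(s.x,np.degrees(s.x[2]),np.round(s.fun,1))
v=s.x;a=v[2]
def inv(P): d=P[:2]-v[:2]; return np.array([d[0]*np.cos(a)+d[1]*np.sin(a),-d[0]*np.sin(a)+d[1]*np.cos(a)])
m=px2w("wrist",c(381,273),66,st); print("marker",m,inv(m))
for n,rc,s_ in(("wrist",(198.5/1.5,454.5/1.5),w1),("top",(326/2.5+100,271/2.5+110),None),("scene",(97/2.1+130,454/2.1+70),None)):
    p=px2w(n,rc,48,s_); print("plug",n,p,inv(p))
print("tips px check top",[np.round(w2px("top",tr(v,-50,y,40)),1) for y in(128,-128)],"seen",(216/2.5+100,322/2.5+110),(250/2.5+100,546/2.5+110))
print("m top",px2w("top",(135/2.5+100,384/2.5+110),66))
E
```

```text
[ 6.11213407e+02 -5.64017611e+01 -2.02292615e-02 -4.90954674e+01] -1.1590513063243848 [ 0.2 -3.   1.2 -1.1 -1.2  2.1  0.5  2.1  0.4 -0.3  0.4 -0.1 -0.6 -0.
  0.3  0.  -0.4  0.1]
marker [656.53046192  12.98840213  66.        ] [43.90416679 70.29263372]
plug wrist [429.15738557 108.05166506  48.        ] [-185.34531644  160.73717057]
plug top [427.93480055 107.45776176  48.        ] [-186.55563792  160.11865848]
plug scene [432.99906343 108.13018458  48.        ] [-181.50601289  160.89338303]
tips px check top [array([185.5, 238.1]), array([199.6, 327.6])] seen (186.4, 238.8) (200.0, 328.4)
m top [658.30590749  13.06580173  66.        ]
```

The rack yaw fits at about −1.2°, with the marker at rack y≈70 (joint ≈0.042) and the plug at rack (−185,160). I'll turn the tool so its x runs along rack y and go down to the red side of the marker.

apply_moves --targets "0 0 -0.1 1.5 -1.3 3.8 0; 0 0 -0.2 3 -2.6 7.6 0; 0 0 -0.3 4.5 -3.9 11.4 0; 0 0 -0.35 6 -5.2 15 0; 0 0 -0.35 7.3 -6.4 18 0"

```text
time: 4.6
tool_pos: [657.5, 50.0, 107.3]
tcp_rot: [-179.9, -0.0, 88.9]
ft_force: [0.7, -0.3, -0.5]
finger_gap: -0.0
```

apply_moves --targets "0 0 0 0 0 0 0; 0 0 0 0 0 0 0; 0 0 0 0 0 0 0; 0 0 0 0 0 0 0; 0 0 0 0 0 0 0"

```text
time: 5.1
tool_pos: [660.3, 48.4, 111.8]
tcp_rot: [179.8, 0.0, 88.8]
ft_force: [-0.9, 0.5, 0.4]
finger_gap: 0.3
```

```bash
cat >> h.py <<'E'
V=np.array([611.21,-56.40]);A=-.02023
def rk(P): d=np.array(P)[:2]-V; return np.array([d[0]*np.cos(A)+d[1]*np.sin(A),-d[0]*np.sin(A)+d[1]*np.cos(A)])
E
python3 - <<'E'
from h import *
import cv2
st=sense(); im=snapshot("wrist")
print(st["tool_pos"],rk(st["tool_pos"]),st["tcp_rot"])
cv2.imwrite("pics/w3.png",cv2.resize(im[:,:,::-1],None,fx=1.5,fy=1.5,interpolation=2))
E
```

```text
[660.304484    48.35963727 111.75546844] [ 46.9652954  105.73131508] [1.79820708e+02 1.23231825e-03 8.87513747e+01]
```

View pics/w3.png

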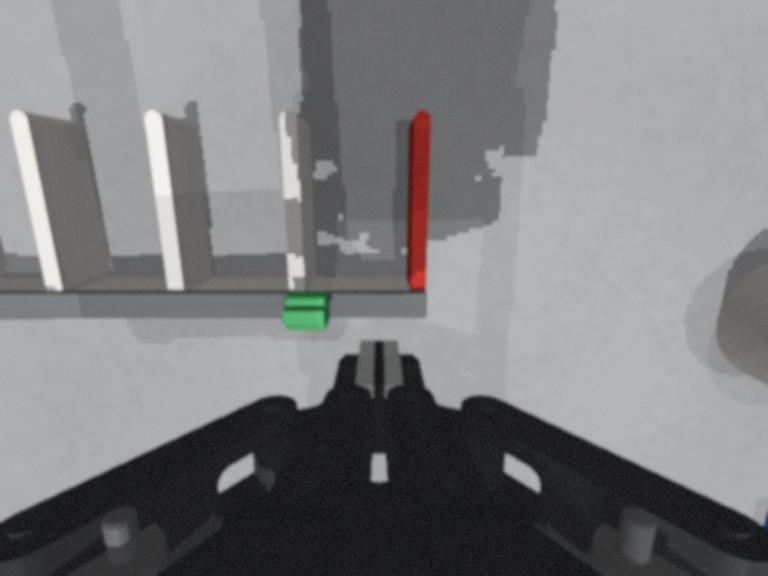

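The marker (green, pixel (305,310)) straddles the rail by the second divider, and the fingertip is on its red side. I'll descend to about 53 mm, then push along −tool x.

apply_moves --targets "0 0 0 0 -0.1 2 0; 0 0 0 0 -0.2 4 0; 0 0 0 0 -0.2 5.8 0; 0 0 0 0 -0.2 5.8 0; 0 0 0 0 -0.2 5.8 0"

```text
time: 5.65
tool_pos: [656.7, 49.1, 51.5]
tcp_rot: [-179.9, 0.0, 88.8]
ft_force: [-0.4, -1.0, -0.2]
finger_gap: 0.0
```

apply_moves --targets "0 0 0 -0.8 0 0 0; 0 0 0 -1.6 0 0 0; 0 0 0 -2.4 0 0 0; 0 0 0 -3.2 0 0 0; 0 0 0 -4 0 0 0"

```text
time: 6.15
tool_pos: [656.4, 8.4, 52.2]
tcp_rot: [179.9, -0.0, 88.8]
ft_force: [0.1, 1.6, 1.6]
finger_gap: 0.4
```

apply_moves --targets "0 0 0 -0.8 0 0 0; 0 0 0 -1.6 0 0 0; 0 0 0 -2.4 0 0 0; 0 0 0 -3.2 0 0 0; 0 0 0 -4 0 0 0"

```text
time: 6.65
tool_pos: [655.2, -31.5, 51.6]
tcp_rot: [-180.0, -0.0, 88.8]
ft_force: [0.2, 2.5, 1.9]
finger_gap: 0.1
```

```bash
python3 - <<'E'
from h import *
import cv2
st=sense(); im=snapshot("wrist")
print(st["tool_pos"],rk(st["tool_pos"]),st["tcp_rot"],st["ft_force"])
cv2.imwrite("pics/w4.png",cv2.resize(im[:,:,::-1],None,fx=1.5,fy=1.5,interpolation=2))
E
```

```text
[655.1502716  -31.49608098  51.63240132] [43.42750865 25.78767426] [-1.79991331e+02 -7.77366614e-06  8.88080060e+01] [0.18659667 2.54967169 1.90422511]
```

View pics/w4.png

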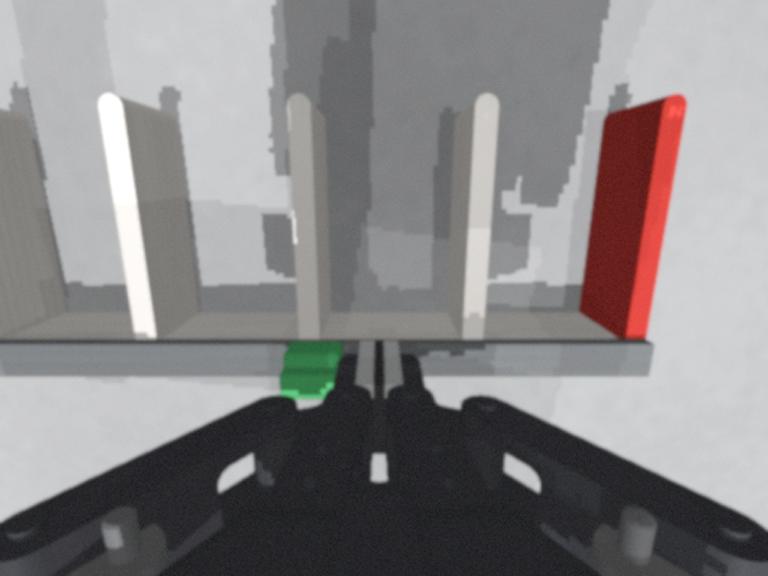

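The marker (green, pixel (312,370)) is being pushed and sits about 22 mm ahead of the TCP, near rack y≈+4 by the third divider. It needs about 35 mm more.

apply_moves --targets "0 0 0 -0.8 0.1 0 0; 0 0 0 -1.6 0.1 0 0; 0 0 0 -2.4 0.1 0 0; 0 0 0 -3 0.1 0 0; 0 0 0 -3.5 0.1 0 0"

```text
time: 7.2
tool_pos: [655.2, -66.4, 51.4]
tcp_rot: [-180.0, -0.0, 88.8]
ft_force: [-1.1, 2.3, -0.1]
finger_gap: -0.2
```

```bash
python3 - <<'E'
from h import *
import cv2
st=sense(); im=snapshot("wrist")
print(st["tool_pos"],rk(st["tool_pos"]),st["ft_force"])
h=cv2.cvtColor(im,cv2.COLOR_RGB2HSV); m=cv2.inRange(h,(45,100,40),(80,255,255))
ys,xs=np.nonzero(m); print(ys.min(),ys.max(),xs.min(),xs.max(),len(xs))
# upper face edges (row range of the top strip)
for r in range(ys.min(),ys.max()+1,3):
    x=xs[ys==r]; print(r,x.min(),x.max(), [rk(px2w("wrist",(r,c),66,st)).round(1).tolist() for c in(x.min(),x.max())])
E
```

```text
[655.23647817 -66.43812136  51.44122623] [44.22052684 -9.14547246] [-1.07202553  2.27655968 -0.09999294]
227 265 187 227 1335
227 194 226 [[29.8, -37.6], [29.9, -21.8]]
230 192 227 [[31.4, -38.6], [31.4, -21.4]]
233 191 227 [[33.0, -39.2], [33.0, -21.4]]
236 190 227 [[34.6, -39.8], [34.6, -21.5]]
239 190 226 [[36.2, -39.9], [36.2, -22.0]]
242 190 225 [[37.8, -40.0], [37.8, -22.5]]
245 189 224 [[39.4, -40.6], [39.5, -23.1]]
248 188 224 [[41.1, -41.2], [41.1, -23.1]]
251 187 223 [[42.7, -41.8], [42.8, -23.7]]
254 187 222 [[44.4, -41.9], [44.4, -24.2]]
257 187 222 [[46.0, -42.0], [46.1, -24.3]]
260 188 220 [[47.7, -41.6], [47.8, -25.4]]
263 190 217 [[49.4, -40.7], [49.4, -26.9]]
```

The marker is at rack y≈−32, as wanted. I'll back off, rise, and go over to the plug, turning to the push direction (rack −71°, yaw 17.5°).

apply_moves --targets "0 0 0 0.8 0 0 0; 0 0 0 1.5 0 0 0; 0 0 0 1.5 0 -4 0; 0 0 0 1.5 0 -8 0; 0 0 0 1.5 0 -9 0"

```text
time: 7.75
tool_pos: [659.1, -50.1, 148.2]
tcp_rot: [179.5, 0.1, 88.9]
ft_force: [0.3, 0.3, 1.5]
finger_gap: 0.3
```

apply_moves --targets "0 0 0.14 2.3 -4.4 0 2.4; 0 0 0.28 4.6 -8.6 0 2.4; 0 0 0.42 6.9 -12.9 0 2.4; 0 0 0.56 9.2 -17.2 0 2.4; 0 0 0.70 11.6 -21.6 0 2.4"

```text
time: 8.25
tool_pos: [440.7, 70.8, 141.4]
tcp_rot: [180.0, -0.0, 48.4]
ft_force: [0.3, 1.4, 1.8]
finger_gap: 24.0
```

apply_moves --targets "0 0 0.14 0 0 0 2.4; 0 0 0.28 0 0 0 2.4; 0 0 0.42 0 0 0 2.4; 0 0 0.545 0 0 0 2.4; 0 0 0.545 0 0 0 2.4"

```text
time: 8.75
tool_pos: [442.3, 70.2, 141.8]
tcp_rot: [180.0, -0.0, 17.4]
ft_force: [0.2, 0.2, -0.5]
finger_gap: 24.0
```

```bash
python3 - <<'E'
from h import *
import cv2
st=sense(); im=snapshot("wrist")
print(st["tool_pos"],rk(st["tool_pos"]),st["tcp_rot"],st["finger_gap"])
for q,z in(("plug",0),):
    for d in place_of("wrist",q): p=px2w("wrist",d["at"],z,st);print(q,np.round(d["at"],1),round(d["confidence"],2),p.round(1)[:2],rk(p))
cv2.imwrite("pics/w5.png",cv2.resize(im[:,:,::-1],None,fx=1.5,fy=1.5,interpolation=2))
t=snapshot("top");cv2.imwrite("pics/t5.png",t[:,:,::-1])
E
```

```text
[442.31587988  70.22587449 141.76986436] [-171.42102781  123.18346937] [ 1.79992740e+02 -3.23770407e-02  1.74144851e+01] 23.950256958145733
plug [146.1 248.9] 0.97 [427.4 107.7] [-187.09750777  160.3072876 ]
plug [ 55.1 308.3] 0.67 [455.4 204.2] [-161.09018082  257.36485108]
plug [105.1 155.9] 0.62 [329.6 118.3] [-285.10875765  168.95345077]
```

View pics/w5.png

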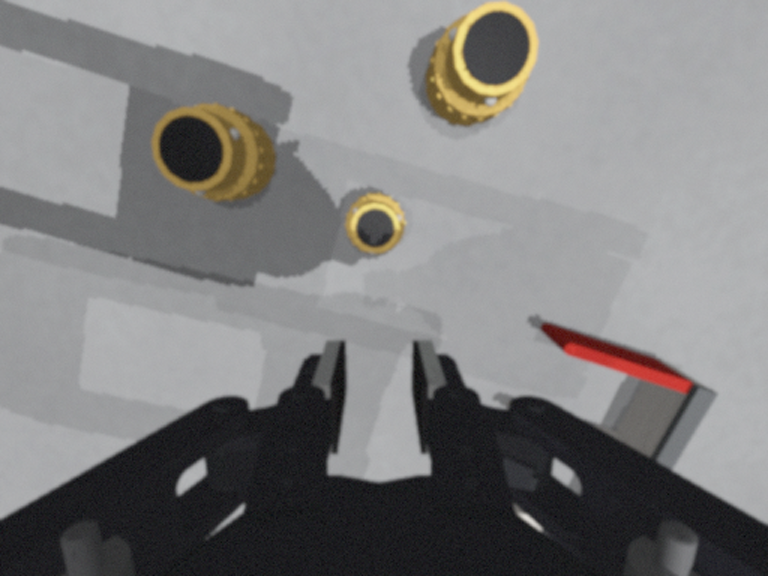

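The small plug is at pixel (375,225) (world ≈(427.5,107.8)), and the two bigger look-alikes are clear of the path. I'll go behind it and down.

apply_moves --targets "0 0 0 -0.2 -4.5 0 2.4; 0 0 0 -0.3 -8.2 0 2.4; 0 0 0 -0.3 -8.2 4.5 2.4; 0 0 0 -0.3 -8.2 9 2.4; 0 0 0 -0.3 -8.2 12 2.4"

```text
time: 9.4
tool_pos: [413.2, 147.1, 19.0]
tcp_rot: [-180.0, 0.1, 17.7]
ft_force: [0.7, -0.4, -1.2]
finger_gap: 24.1
```

apply_moves --targets "0 0 0 0 0 1 2.4; 0 0 0 0 0 1.1 2.4; 0 0 0 0 0 1.1 2.4; 0 0 0 0 0 1.1 2.4; 0 0 0 0 0 1.1 2.4"

```text
time: 9.9
tool_pos: [416.5, 147.2, 12.5]
tcp_rot: [180.0, -0.2, 17.5]
ft_force: [-0.2, 0.4, 0.5]
finger_gap: 23.9
```

apply_moves --targets "0 0 0 0 0.8 0 2.4; 0 0 0 0 1.6 0 2.4; 0 0 0 0 2.4 0 2.4; 0 0 0 0 3.2 0 2.4; 0 0 0 0 4 0 2.4"

```text
time: 10.4
tool_pos: [427.2, 108.0, 10.8]
tcp_rot: [-180.0, -0.0, 17.5]
ft_force: [0.2, 1.1, 0.5]
finger_gap: 24.3
```

apply_moves --targets "0 0 0 0 1.2 0 2.4; 0 0 0 0 2.4 0 2.4; 0 0 0 0 3.6 0 2.4; 0 0 0 0 4.8 0 2.4; 0 0 0 0 6 0 2.4"

```text
time: 10.9
tool_pos: [445.2, 50.4, 10.7]
tcp_rot: [180.0, 0.0, 17.5]
ft_force: [-0.9, 0.7, 1.2]
finger_gap: 23.9
```

```bash
python3 - <<'E'
from h import *
import cv2
st=sense(); print(st["tool_pos"],rk(st["tool_pos"]),st["tcp_rot"],st["ft_force"])
for c in("top","scene"):
    im=snapshot(c);cv2.imwrite(f"pics/{c}6.png",im[:,:,::-1])
    for d in place_of(c,"plug"): p=px2w(c,d["at"],0);print(c,np.round(d["at"],1),round(d["confidence"],2),p.round(1)[:2],rk(p))
E
```

```text
[445.20323675  50.42871045  10.69746122] [-168.13379244  103.44876346] [1.79999484e+02 3.14345701e-03 1.74616128e+01] [-0.89807165  0.71169919  1.21516291]
top [220.6 189.4] 0.63 [450.7 199. ] [-165.63256454  252.1212417 ]
top [264.1 210.7] 0.55 [336.2 118.6] [-278.50696498  169.44433436]
scene [187.8 322.1] 0.66 [446.4 211.1] [-170.21761482  264.15920397]
scene [171.4 279.3] 0.6 [341.8 123.2] [-272.96287959  174.0968939 ]
scene [202.2 261. ] 0.56 [463.8  31.1] [-149.17431626   84.50651069]
```

The plug rides in the cradle. I'll carry on for about 118 mm.

apply_moves --targets "0 0 0 0 1.2 0 2.4; 0 0 0 0 2.4 0 2.4; 0 0 0 0 3.6 0 2.4; 0 0 0 0 4.8 0 2.4; 0 0 0 0 6 0 2.4"

```text
time: 11.6
tool_pos: [463.2, -6.9, 10.7]
tcp_rot: [180.0, 0.0, 17.5]
ft_force: [-0.3, 0.2, -0.2]
finger_gap: 24.2
```

apply_moves --targets "0 0 0 0 1.2 0 2.4; 0 0 0 0 2.4 0 2.4; 0 0 0 0 3.6 0 2.4; 0 0 0 0 4.8 0 2.4; 0 0 0 0 5.8 0 2.4"

```text
time: 12.1
tool_pos: [480.7, -62.1, 10.7]
tcp_rot: [180.0, -0.0, 17.5]
ft_force: [0.4, 0.4, -0.0]
finger_gap: 24.4
```

```bash
python3 - <<'E'
from h import *
import cv2
st=sense(); print(st["tool_pos"],rk(st["tool_pos"]),st["tcp_rot"],st["ft_force"])
for c in("top","scene"):
    im=snapshot(c);cv2.imwrite(f"pics/{c}7.png",im[:,:,::-1])
    for d in place_of(c,"plug"): p=px2w(c,d["at"],0);print(c,np.round(d["at"],1),round(d["confidence"],2),p.round(1)[:2],rk(p))
E
```

```text
[480.68865177 -62.12011921  10.73445786] [-130.3789309    -8.35921554] [ 1.79994072e+02 -2.24078063e-03  1.74595866e+01] [ 0.35582736  0.44337906 -0.03296351]
top [265.8 210.2] 0.69 [331.3 119.3] [-283.4414894   169.99101114]
scene [189.  321.4] 0.79 [450.9 207.1] [-165.57289473  260.16712641]
scene [217.9 220.1] 0.54 [497.1 -84.5] [-113.55138318  -30.42109834]
```

apply_moves --targets "0 0 0 0 -1 0 2.4; 0 0 0 0 -3 0 2.4; 0 0 0 0 -3 -4.5 2.4; 0 0 0 0 -3 -9 2.4; 0 0 0 0 -3 -13 2.4"

```text
time: 12.8
tool_pos: [470.7, -31.0, 142.4]
tcp_rot: [-180.0, -0.0, 17.6]
ft_force: [0.2, 0.1, -0.4]
finger_gap: 23.9
```

apply_moves --targets "0 0 -0.14 0.8 1.4 0 1.6; 0 0 -0.28 1.6 2.8 0 1.6; 0 0 -0.42 2.4 4.2 0 1.6; 0 0 -0.56 3.2 5.6 0 1.6; 0 0 -0.70 4 6.8 0 1.6"

```text
time: 13.3
tool_pos: [530.1, -84.5, 140.6]
tcp_rot: [-180.0, -0.0, 58.0]
ft_force: [0.6, -0.7, -0.6]
finger_gap: 16.1
```

apply_moves --targets "0 0 -0.14 0 0 0 1.6; 0 0 -0.28 0 0 0 1.6; 0 0 -0.42 0 0 0 1.6; 0 0 -0.546 0 0 0 1.6; 0 0 -0.546 0 0 0 1.6"

```text
time: 13.8
tool_pos: [529.6, -84.0, 140.5]
tcp_rot: [-180.0, -0.0, 89.0]
ft_force: [-0.4, 0.4, 0.4]
finger_gap: 16.2
```

```bash
python3 - <<'E'
from h import *
import cv2
st=sense(); im=snapshot("wrist")
print(st["tool_pos"],rk(st["tool_pos"]),st["tcp_rot"],st["finger_gap"])
for q,z in(("plug",0),):
    for d in place_of("wrist",q): p=px2w("wrist",d["at"],z,st);print(q,np.round(d["at"],1),round(d["confidence"],2),p.round(1)[:2],rk(p))
cv2.imwrite("pics/w8.png",cv2.resize(im[:,:,::-1],None,fx=1.5,fy=1.5,interpolation=2))
E
```

```text
[529.56556907 -84.04745688 140.51439977] [-81.06845498 -29.29335385] [-1.79973441e+02 -1.86439123e-02  8.90378968e+01] 16.217728860748547
plug [145.5 250.8] 0.93 [489.1 -84.4] [-121.49308217  -30.43030925]
```

View pics/w8.png

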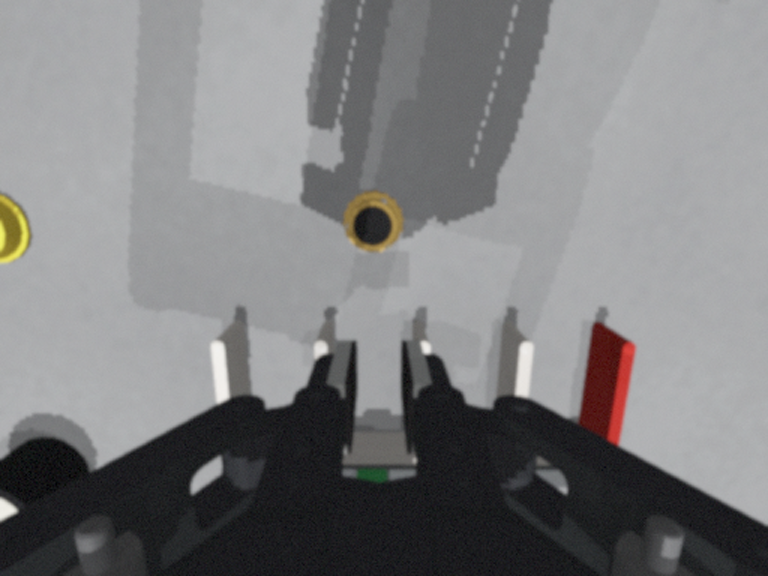

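The plug stands upright at pixel (373,222), rack (−121.5,−30.4), in line with the third gap. The green marker shows at (373,474), centred between that gap's dividers. I'll go behind the plug and down.

apply_moves --targets "0 0 0 -0.1 -4.5 0 1.6; 0 0 0 -0.2 -8.2 0 1.6; 0 0 0 -0.2 -8.2 4.5 1.6; 0 0 0 -0.2 -8.2 9 1.6; 0 0 0 -0.2 -8.2 12 1.6"

```text
time: 14.4
tool_pos: [446.5, -85.0, 18.7]
tcp_rot: [-180.0, -0.0, 88.7]
ft_force: [-0.2, 0.2, 0.8]
finger_gap: 15.8
```

apply_moves --targets "0 0 0 0 0 1 1.6; 0 0 0 0 0 1 1.6; 0 0 0 0 0 1 1.6; 0 0 0 0 0.8 1 1.6; 0 0 0 0 1.6 1 1.6"

```text
time: 14.9
tool_pos: [466.0, -86.4, 12.5]
tcp_rot: [179.8, 0.0, 88.8]
ft_force: [-0.6, -0.8, 1.4]
finger_gap: 16.1
```

apply_moves --targets "0 0 0 0 1 0 1.6; 0 0 0 0 2 0 1.6; 0 0 0 0 3 0 1.6; 0 0 0 0 4 0 1.6; 0 0 0 0 5 0 1.6"

```text
time: 15.4
tool_pos: [514.7, -86.9, 10.6]
tcp_rot: [-180.0, -0.0, 88.9]
ft_force: [-2.0, 0.4, 0.6]
finger_gap: 16.2
```

```bash
python3 - <<'E'
from h import *
import cv2
st=sense(); print(st["tool_pos"],rk(st["tool_pos"]),st["tcp_rot"],st["ft_force"])
for c in("top","scene"):
    im=snapshot(c);cv2.imwrite(f"pics/{c}9.png",im[:,:,::-1])
    for d in place_of(c,"plug"): p=px2w(c,d["at"],0);print(c,np.round(d["at"],1),round(d["confidence"],2),p.round(1)[:2],rk(p))
E
```

```text
[514.72896253 -86.93446526  10.57244081] [-95.84362547 -32.47989557] [-1.79983849e+02 -2.33355306e-03  8.88698442e+01] [-2.01473655  0.40099753  0.56935548]
top [221.9 187.3] 0.62 [446.1 204.4] [-170.32392353  257.38338464]
top [263.9 211. ] 0.57 [336.9 117.9] [-277.81678593  168.70620777]
scene [169.9 280.7] 0.91 [335.6 129.6] [-279.35471443  180.41256296]
scene [189.9 322.3] 0.86 [455.3 207.8] [-161.20548206  260.97950044]
scene [230.3 223. ] 0.8 [542.5 -87.2] [-68.04251682 -32.18545588]
```

apply_moves --targets "0 0 0 0 1.2 0 1.6; 0 0 0 0 2.4 0 1.6; 0 0 0 0 3.6 0 1.6; 0 0 0 0 4.8 0 1.6; 0 0 0 0 6 0 1.6"

```text
time: 16.1
tool_pos: [573.5, -88.1, 10.3]
tcp_rot: [-179.9, -0.0, 88.9]
ft_force: [-0.5, 0.3, -0.7]
finger_gap: 16.0
```

apply_moves --targets "0 0 0 0 0.6 0 1.6; 0 0 0 0 1.2 0 1.6; 0 0 0 0 1.8 0 1.6; 0 0 0 0 2.2 0 1.6; 0 0 0 0 2.6 0 1.6"

```text
time: 16.6
tool_pos: [599.9, -88.6, 10.6]
tcp_rot: [-180.0, -0.0, 88.9]
ft_force: [-1.3, -0.5, 0.4]
finger_gap: 15.5
```

apply_moves --targets "0 0 0 0 0.1 0 1.6; 0 0 0 0 0.2 0 1.6; 0 0 0 0 0.3 0 1.6; 0 0 0 0 0.4 0 1.6; 0 0 0 0 0.4 0 1.6"

```text
time: 17.1
tool_pos: [604.0, -88.7, 10.7]
tcp_rot: [180.0, 0.0, 88.9]
ft_force: [-0.3, 0.4, -0.2]
finger_gap: 16.2
```

apply_moves --targets "0 0 0 0 0.05 0 1.6; 0 0 0 0 0.1 0 1.6; 0 0 0 0 0.15 0 1.6; 0 0 0 0 0.2 0 1.6; 0 0 0 0 0.2 0 1.6"

```text
time: 17.6
tool_pos: [605.7, -88.7, 10.6]
tcp_rot: [-180.0, -0.0, 88.9]
ft_force: [-2.7, 0.3, 1.2]
finger_gap: 16.1
```

apply_moves --targets "0 0 0 0 0.05 0 1.6; 0 0 0 0 0.1 0 1.6; 0 0 0 0 0.15 0 1.6; 0 0 0 0 0.15 0 1.6; 0 0 0 0 0.15 0 1.6"

```text
time: 18.1
tool_pos: [605.9, -88.7, 10.4]
tcp_rot: [-179.8, -0.0, 88.9]
ft_force: [-8.0, 0.7, 5.8]
finger_gap: 15.9
```

There is 8 N and no advance, so the plug is at the wall. I'll draw straight back, rise, and look from beyond.

apply_moves --targets "0 0 0 0 -0.5 0 1.6; 0 0 0 0 -1.5 0 1.6; 0 0 0 0 -4 0 1.6; 0 0 0 0 -8 0 1.6; 0 0 0 0 -12 0 1.6"

```text
time: 18.6
tool_pos: [486.2, -86.3, 10.6]
tcp_rot: [179.9, 0.0, 88.9]
ft_force: [-0.0, -0.8, -0.2]
finger_gap: 15.8
```

apply_moves --targets "0 0 0 0 0 -5 1.6; 0 0 0 0 0 -10 1.6; 0 0 0 0 0 -15 1.6; 0 0 0 0 0 -18 1.6; 0 0 0 0 0 -18 1.6"

```text
time: 19.1
tool_pos: [490.5, -87.3, 197.1]
tcp_rot: [179.4, 0.2, 88.9]
ft_force: [0.4, -0.5, -0.0]
finger_gap: 16.0
```

apply_moves --targets "0 0 0 0 4.8 0 1.6; 0 0 0 0 9.6 0 1.6; 0 0 0 0 14.4 0 1.6; 0 0 0 0 19 0 1.6; 0 0 0 0 21 0 1.6"

```text
time: 19.6
tool_pos: [699.3, -90.3, 188.0]
tcp_rot: [-179.9, -0.0, 88.9]
ft_force: [-1.7, 0.4, -0.2]
finger_gap: 16.1
```

```bash
python3 - <<'E'
from h import *
import cv2
st=sense(); im=snapshot("wrist")
print(st["tool_pos"],rk(st["tool_pos"]),st["tcp_rot"],st["ft_force"])
for q,z in(("plug",0),("marker_top",66),("rail_mid",46)):
    for d in place_of("wrist",q): p=px2w("wrist",d["at"],z,st);print(q,np.round(d["at"],1),round(d["confidence"],2),rk(p))
cv2.imwrite("pics/w10.png",cv2.resize(im[:,:,::-1],None,fx=1.5,fy=1.5,interpolation=2))
E
```

```text
[699.25476295 -90.27355404 187.9840643 ] [ 88.71196254 -32.08559879] [-1.79925641e+02 -3.02022475e-02  8.88902568e+01] [-1.73683025  0.39238754 -0.20379552]
plug [118.5 255.6] 0.97 [ 21.78402588 -27.73277617]
marker_top [145.  251.1] 0.86 [ 46.10480002 -32.74864038]
rail_mid [141.3 277.6] 0.75 [44.11992232 -6.17446283]
```

View pics/w10.png

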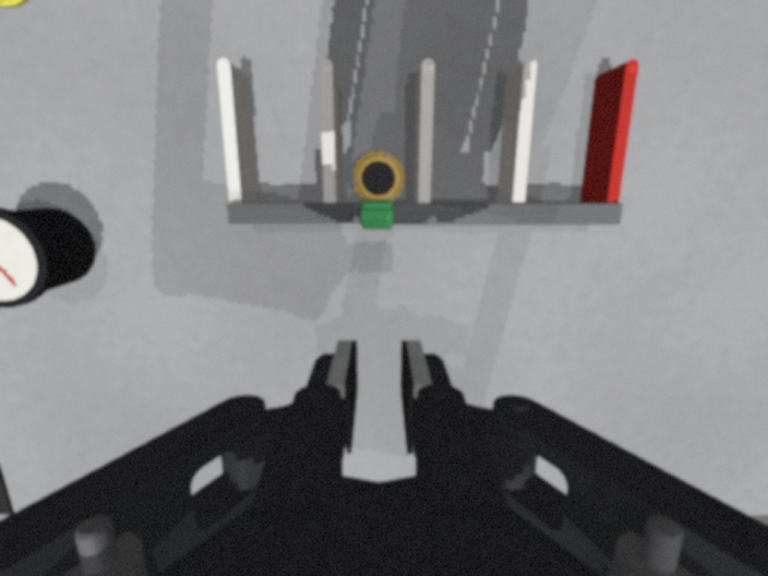

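The final view shows the plug upright at (378,178), against the wall in the third gap from the red end. The green marker is centred above it at (377,214), and the arm is clear.

```bash
python3 -c "
from bench import *
print(hand_in())"
```

```text
the job is handed in; nothing more can be done
None
```

The job is done and handed in; the robot clock read about 19.7 s. I slid the green marker along the rail with the closed fingertips. Then I pushed the smallest of the three brass plugs upright across the bench into the third gap until the wall stopped it at 8 N, and drew the arm clear.

| Last wrist-camera check | Measured (rack frame) | Allowed |
|---|---|---|
| Marker y | −32.7 mm | −44 to −20 mm |
| Plug x | 21.8 mm | 14 to 30 mm |
| Plug y | −27.7 mm | −46 to −18 mm |

- **Plug y:** the fingertips that pushed the plug were at about y = −32 mm, some 4 mm from the measured plug position. Both are within limits.
- **Left alone:** the arm's path stayed away from the gauge, tachometer housing, dust cap and test socket. I did not measure their positions again afterwards.
- **Disagreements:** the overview (scene) camera placed the plug about 15 mm off from the top and wrist cameras, so I used the wrist. In my fit of the rack position, the rail ends were 2–3 pixels off, but the divider tips fitted within 0.6 pixel.

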